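Start a dioptre ring on its thread, run it home and cap the eyepiece

ROBOT

A 6-joint arm with a two-finger parallel gripper is mounted at the origin on the work surface. World frame = base frame: x ahead of the robot, y to its left, z up, the work surface at z = 0. Lengths are in m, angles in rad, forces in N, time in s.
With the tool pointing down it reaches from about 0.425 to 0.95 m from the base axis. Payload 3.5 kg.
Tool frame: the origin (TCP) lies at the very end of the fingers, on their centre line; the grasp point (between the pads) lies 19 mm behind it (ctrl.grip_point_offset is the distance from the TCP to the grasp point, in m); z points along the fingers, y is the line along which they close (so a half turn about z gives the same grasp; the last joint's range is limited). The gripper opens to 85 mm and grips with 20 to 120 N. Pads are 22 mm wide; open, the fingers measure 114 mm over their backs; the gripper's body (76 mm by 85 mm) begins 54 mm behind the grasp point. The pads swing forward as they close: fully open they stand 13 mm farther back than shut.
Start: joints at [-1.464, 0.286, 1.577, -0, 1.279, -0.15], TCP at [0.171, -0.653, 0.231] pointing down, gripper open.
Joint ranges: [-2.77, 2.77], [-0.9, 2.22], [0.21, 2.48], [-1.53, 4.67], [0.24, 2.81], [-2.84, 2.84]. Speed limits (rad/s): [2.79, 2.79, 3.14, 3.14, 3.14, 3.14].

INTERFACE

Orientations are given as a unit quaternion [x, y, z, w].
In Python, from plant import telemetry, vision, ctrl gives the robot as it stands.
- The arm moves only by the tool arm_command, never from a script. Its argument "series" is one flat list of numbers, 7 for each row, row after row: the shift along the tool's x, y, z in cm, then the turn, a rotation vector about the tool's x, y, z in degrees, then the closure, from 0 (fully open) to 1 (shut). A call has 1 to 10 rows; each row is the pose to reach, as a shift and turn from the pose commanded when the call began, along the tool's axes at that moment; what a row does not reach only later rows make up. A row lasts 1/12 s, in which the tool goes at most 41.7 mm and 7.16 degrees, less where a joint would pass 70% of its speed; a pose out of reach is approached as far as the arm can. A call with a gripper value outside its range is refused whole. The fingers move at their own pace and stop on an object; "force" is the grip in N (left out, the last holds). Time passes only in rows, so rows that repeat a pose let the fingers close. It gives the time, the measured TCP pose, the force, the opening and the grip force at its end, in the units of the state.
- telemetry.get_state(): the state, without advancing time (a new reading comes with each control period).
- vision.read_camera(name): name is "scene" or "top" or "wrist"; returns a dict with "color" (400x640x3 uint8, blue, green, red), "K" (3x3 intrinsics, pixels), "rvec" (rotation vector, rad) and "tvec" (3), from world to camera coordinates, as OpenCV has them; the wrist camera has in their place "T_tool_cam" (4x4, takes a point from camera to tool coordinates, whose origin is the TCP and whose axes are the flange's). Camera axes: x right, y down, z forward; pixel columns grow to the right and rows downward; lengths in m; the calibration is good to about 2 mm. A picture is of the moment at which its call begins: read the wrist's pose just before it. There is no depth.
- ctrl.sign_off(): hands the job in; it is judged then, once.
The state is a dict: "time": time; "qpos": joint angles; "dq": joint speeds; "joint_efforts": joint torques, N m; "eef_pos": TCP position; "tcp_rot": TCP orientation; "contact_force": force on the tool from outside, world axes, zero at the start; "wrist_torque": the same for the moment, N m; "opening": opening from 0.0 (shut) to 1.0 (fully open); "finger_force": force on a finger pad.
Only numpy, scipy, OpenCV 4.12 (cv2) and the standard library are available. Lean on these libraries where they do the work, as an engineer would, in place of code of your own. Each camera call takes 0.05 s, during which the arm holds its last target. There are 200 camera calls.

TASK

The aluminium dioptre ring is only sitting on top of the eyepiece thread of the half-binocular in the holding block. Turn it backward (anticlockwise from above) until it drops into the first thread start, then run it forward (clockwise) down to its stop, and put the small bakelite eyepiece cap mouth down over the eyepiece until it rests level on the ring. Leave the other things on the bench where they are.

Things in the scene. Friction and masses are not known exactly. Their poses are not given: they have to be found in the camera images.
- ring_center (a point): Silver aluminium dioptre ring (a ring nut), 49 mm diameter, 20 mm high, 40 g, upright knurled sides, grip across any diameter. Point on its axis, half-way up; z up. It starts level and loose, lying on the thread crests, 18 to 22 mm above point eyepiece. A light grip (10 to 15 N) turns it and slips harmlessly at the stop. It stays where left.
- thread_top (a point): Point on the eyepiece axis at the top of the thread, 17 mm above point eyepiece. Right-hand, 3 starts 120 deg apart, 18 mm travel per turn; ring play 1.5 mm sideways, 2 mm up and down. Turned back, the ring climbs (0.05 mm per deg); 30 to 75 deg from its start it clears the crest end and drops about 6 mm once let go or eased down (held tight it cannot). 120 deg further is the next, wrong start.
- ring_index (a point): Engraved dark index line on the ring's rim, 24 mm out along the ring's own x, half-way up. Run forward (down 0.05 mm per deg) the ring meets a firm rotary stop 120 deg clockwise of where it dropped; its middle is then 11 mm above point eyepiece and this line is at the collar scale's zero, on the -x side of point eyepiece.
- eyepiece (a point): Point on the upright eyepiece axis, at the top of the black fixed scale collar (44 mm diameter); axes those of the half-binocular, z up. Above it: threaded tube (39 mm over the thread) to 17 mm, smooth 30 mm nose to the bevelled top at 40 mm. The prism cover plate lies 16 mm below this point (from 61 mm on the -y side to 27 mm on the +y side); nothing else near the eyepiece is higher.
- half_body: Black half of a 7x50 binocular standing objective end down in a dark wooden holding block (96 mm square, 50 mm high); fixed, cannot move. Origin under the block's centre; the eyepiece axis is 34 mm from it along +y and the collar top (point eyepiece) 169 mm above the bench. Two hinge knuckles stand out on the +y side to 87 mm, at 104 to 148 mm height.
- eye_cap_center (a point): Small black bakelite eyepiece cap, the smaller of the pair: 41 mm diameter, 24 mm high, 25 g, mouth 34 mm wide and 20 mm deep, standing mouth down on the bench. Point on its axis, half-way up; z up. It goes over the 30 mm nose with 2 mm play all round and rests with its rim on the ring's top; its middle is then 33 mm above point eyepiece.
- obj_cap: Large black bakelite objective cap, 62 mm in diameter, 18 mm high, mouth down on the bench. Not for the eyepiece; leave it. Origin at the centre of its underside.
- hinge: Bronze bridge hinge casting, 70 x 85 x 19 mm, flat on the bench; leave it. Origin at the centre of its underside.
- plug: Boxwood lens-centring plug, 43 mm in diameter, 45 mm high with a knob on top; leave it. Origin at the centre of its underside.
- open_tin: Open dull red canister, 80 mm in diameter, 90 mm high; leave it. Origin at the centre of its underside.
- tin_lid: Dull red screw lid of that tin, 78 mm in diameter, 16 mm high; leave it. Origin at the centre of its underside.
- driver: Screwdriver with a boxwood handle, 160 mm long, lying along its own x; leave it. Origin under its middle.
- lens_cell: Brass lens cell, a ring 58 mm in diameter, 12 mm high; leave it. Origin at the centre of its underside.
There are look-alikes about, which are no part of the job. Leave any blue or yellow look-alike of the part that bears eye_cap_center alone. There is more than one size of the part that bears ring_center; the job needs the smaller.

How it is judged:
On the way, in this order (a step that is already met when the one before it is completed fails the run):
1. the ring, turned backward, has dropped into its first thread start (x of ring_index in the frame of eyepiece above 0.0055 m and y of ring_index in the frame of eyepiece below 0.0085 m and z of ring_center in the frame of eyepiece between 0.012 and 0.0215 m and horizontal distance between ring_center and eyepiece below 0.003 m and angle between ring_center's own z axis and vertical below 0.09 rad), for 0.2 s.
2. the ring is run forward down to its stop (z of ring_center in the frame of eyepiece between 0.0095 and 0.013 m and horizontal distance between ring_center and eyepiece below 0.003 m and angle between ring_center's own z axis and vertical below 0.09 rad and x of ring_index in the frame of eyepiece below -0.015 m and y of ring_index in the frame of eyepiece between -0.0065 and 0.0065 m), for 0.2 s.
At the end, for the whole second after the job is handed in: Ring at its stop: middle 9.5 to 13 mm above the collar top, level within 5 deg, index line within about 15 deg of the zero mark. Small cap over the eyepiece: within 3.5 mm of the axis, level within 6 deg, rim on the ring (middle 31 to 35 mm above the collar top). Both at rest (all of step 2 and horizontal distance between eye_cap_center and eyepiece below 0.0035 m and z of eye_cap_center in the frame of eyepiece between 0.031 and 0.035 m and angle between eye_cap_center's own z axis and vertical below 0.1 rad and linear speed of each of eye_cap, ring below 0.02 m/s); the robot touches nothing.
It fails at once if one of the other loose things on the bench is moved more than 20 mm from its place (distance of any of obj_cap, hinge, plug, open_tin, tin_lid, driver, lens_cell from where it was at the start of the episode above 0.02 m).
It also fails if it takes over 70 s, if anything falls off the work surface, if the arm or the gripper's body presses on something with over 40 N, if the wrist force passes 120 N, or if a joint passes its speed limit or range.

## Working session

There is one attempt and no reset: what is moved stays moved. The work goes in short steps, Python scripts to look and compute and a tool call to move; the robot and the scene stay as the last step left them, time stands still between calls to the robot, and variables do not carry over. Pictures are saved under pics/ and viewed, at most 10 in all, crops included, and the job is handed in when it is done.

Besides the shell and the picture viewer there is one more tool, called after "Call:" as name(argument=value, ...) on one line, values as JSON. arm_command: Moves the arm, as the interface text tells. Its arguments: {"type":"object","properties":{"series":{"type":"array","items":{"type":"number"}},"force":{"type":"number"}},"required":["series"]}

```bash
mkdir -p pics; ls
python3 - <<'E'
from plant import telemetry, vision, ctrl
import cv2,numpy as np
s=telemetry.get_state();print(s)
for n in ["scene","top"]:
    d=vision.read_camera(n);cv2.imwrite(f"pics/{n}0.png",d["color"]);np.savez(f"{n}.npz",**d)
    R=cv2.Rodrigues(np.array(d["rvec"]))[0];print(n,-R.T@np.array(d["tvec"]).ravel(),d["K"][0],R[2])
d=vision.read_camera("wrist");print(d["T_tool_cam"],d["K"]);print(ctrl.grip_point_offset)
E
```

```text
pics
{'time': 0.0, 'qpos': array([-1.46399430e+00,  2.87192667e-01,  1.57817365e+00, -4.22853972e-06,
        1.27862086e+00, -1.49994690e-01]), 'dq': array([ 7.83627659e-04, -8.32160725e-05, -2.07215534e-04, -1.83256273e-03,
        9.20150971e-04,  1.98071582e-03]), 'joint_efforts': array([ 1.18048159e-03, -4.05979013e+01, -2.92624801e+01, -3.14090369e-05,
        5.86417853e-03, -4.28922348e-06]), 'eef_pos': array([ 0.17139877, -0.65219284,  0.229931  ]), 'tcp_rot': array([ 9.91767460e-01,  1.28046362e-01,  2.38310524e-05, -1.19702912e-03]), 'contact_force': array([ 0.67139199, -0.05356763,  0.57312086]), 'wrist_torque': array([ 0.00913479, -0.00025094, -0.02195355]), 'finger_force': 0.0, 'opening': 1.0001520306451803}
scene [ 1.05048399 -0.81733298  1.08185186] [508.06126142   0.         327.59689861] [-0.3618337   0.62923906 -0.68784779]
top [0.49442223 0.03490404 1.11792623] [464.63330034   0.         316.09733689] [ 0.07471527  0.03010841 -0.99675028]
[[ 3.94832269e-04 -9.51306953e-01 -3.08244911e-01  7.73427676e-02]
 [ 9.99999776e-01  5.42347459e-04 -3.92891249e-04 -4.54554031e-04]
 [ 5.40936022e-04 -3.08244687e-01  9.51306954e-01 -1.42223447e-01]
 [ 0.00000000e+00  0.00000000e+00  0.00000000e+00  1.00000000e+00]] [[349.09990878   0.         314.63874719]
 [  0.         349.09990878 196.07767477]
 [  0.           0.           1.        ]]
0.0187
```

View pics/scene0.png

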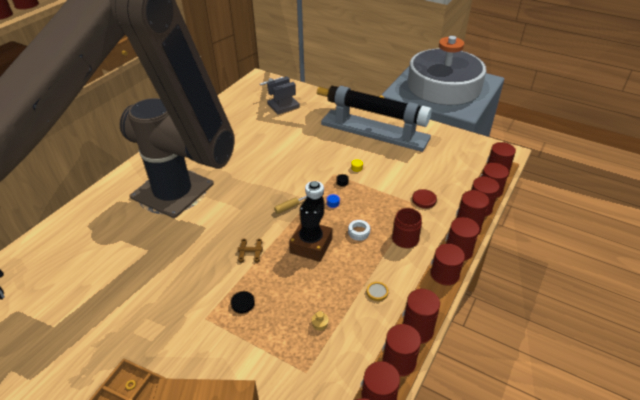

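View pics/top0.png

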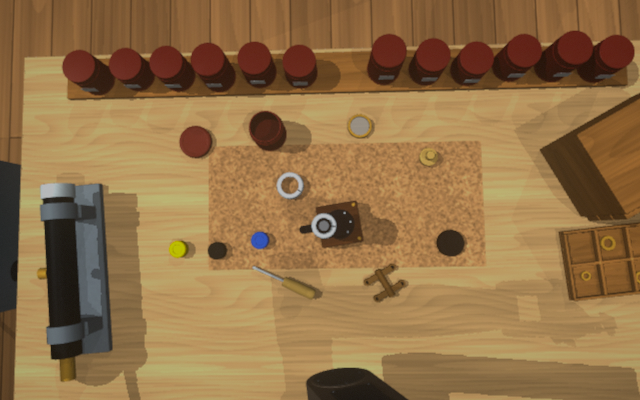

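The scene view shows the half-binocular at (312,230) with the silver ring on it at (314,188). In the top view that ring is at (324,226).
- **Ring candidates:** the ring on the eyepiece, top (324,226), and a loose larger ring, top (290,186). The one on the eyepiece is ours.
- **Cap candidates:** black small, top (217,251) / scene (342,180); blue (260,240); yellow (178,249); large black (450,243). The small black one fits the description.

```bash
cat > h.py <<'E'
import numpy as np, cv2
from scipy.spatial.transform import Rotation as Rr
def cam(d,st=None):
    K=np.array(d["K"])
    if "rvec" in d:
        R=cv2.Rodrigues(np.array(d["rvec"],float))[0];return K,R.T,-R.T@np.array(d["tvec"],float).ravel()
    T=np.eye(4);T[:3,:3]=Rr.from_quat(st["tcp_rot"]).as_matrix();T[:3,3]=st["eef_pos"]
    C=T@np.array(d["T_tool_cam"]);return K,C[:3,:3],C[:3,3]
def plane(c,uv,z):
    K,R,o=c;r=R@np.linalg.inv(K)@np.array([uv[0],uv[1],1.]);return o+r*(z-o[2])/r[2]
def proj(c,p):
    K,R,o=c;q=K@(R.T@(np.asarray(p)-o));return q[:2]/q[2]
def blobs(img,lo,hi,amin=30):
    m=cv2.inRange(cv2.cvtColor(img,cv2.COLOR_BGR2HSV),lo,hi)
    n,_,s,c=cv2.connectedComponentsWithStats(m);return [(s[i],c[i]) for i in range(1,n) if s[i][4]>=amin]
def wrist():
    from plant import telemetry,vision
    st=telemetry.get_state();d=vision.read_camera("wrist");return d["color"],cam(d,st),st
E
python3 - <<'E'
from h import *
t=dict(np.load("top.npz"));c=cam(t);s=dict(np.load("scene.npz"));cs=cam(s)
for n,uv,z in [("ring",(324,226),.199),("cap",(217,251),.024),("blue",(260,240),.024),("yel",(178,249),.024),("big",(290,186),.02),("block",(340,226),.05),("knuck",(305,229),.148),("plug",(429,157),.04),("tin",(267,130),.09)]: print(n,plane(c,uv,z).round(3))
print("scene ring",plane(cs,(315,188),.2).round(3),"cap",plane(cs,(342,180),.024).round(3))
a=cv2.resize(t["color"][190:265,280:380],None,fx=7.5,fy=7.5,interpolation=2)[:,:]
a=cv2.resize(a,(400,300));b=cv2.resize(s["color"][170:260,270:370],(400,300),interpolation=2)
e=cv2.resize(t["color"][215:275,160:280],(400,300));f=cv2.resize(s["color"][150:220,310:390],(400,300))
cv2.imwrite("pics/crop1.png",np.vstack([np.hstack([a,b]),np.hstack([e,f])]))
E
```

```text
ring [0.506 0.048 0.199]
cap [0.453 0.304 0.024]
blue [0.477 0.202 0.024]
yel [0.459 0.396 0.024]
big [0.604 0.13  0.02 ]
block [0.507 0.013 0.05 ]
knuck [0.501 0.088 0.148]
plug [ 0.664 -0.196  0.04 ]
tin [0.725 0.174 0.09 ]
scene ring [0.517 0.044 0.2  ] cap [0.465 0.293 0.024]
```

View pics/crop1.png

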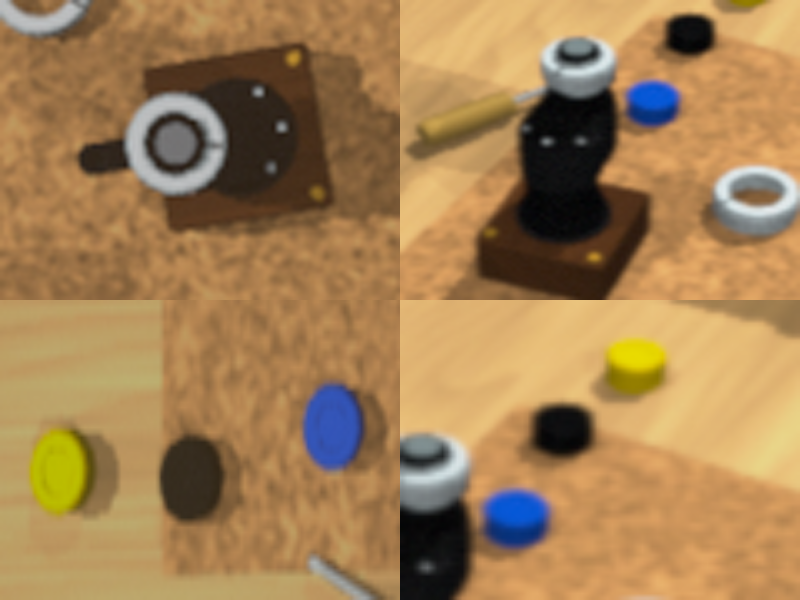

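The crops confirm the small black cap, between the blue and yellow ones. The ring's index mark is at crop (215,145), pointing to world -y. The body is yawed about +9.6°. I'm moving above the ring now.

Call:
arm_command(series=[3,-3,-1,0,0,-4,0,6.5,-6,-2,0,0,-8,0,10,-9,-3,0,0,-12,0,13.5,-12,-4,0,0,-16,0,17,-15,-5,0,0,-20,0,20,-18,-6,0,0,-24,0,23,-21,-7,0,0,-28,0,26,-23.5,-7,0,0,-32,0,28.5,-26,-7,0,0,-36,0,31,-28,-7,0,0,-40,0])

```text
time: 0.98
eef_pos: [0.3959, -0.3084, 0.3018]
tcp_rot: [0.887, 0.461, 0.0, 0.001]
contact_force: [0.2, -0.1, 0.2]
opening: 0.997
finger_force: 0.0
```

```bash
cat > mv.py <<'E'
import sys
from h import *
from plant import telemetry
def to(p,yaw):
    s=telemetry.get_state();R=Rr.from_quat(s["tcp_rot"]).as_matrix()
    y0=np.degrees(np.arctan2(R[1,0],R[0,0]));d=(np.array(p)-s["eef_pos"])@R*100
    print("t",round(s["time"],2),"pos",s["eef_pos"].round(4),"yaw",y0.round(1),"q",s["qpos"].round(2),"shift",d.round(2),"dyaw rotz",-(yaw-y0),"F",s["contact_force"].round(1),s["finger_force"],s["opening"])
if __name__=="__main__": a=list(map(float,sys.argv[1:]));to(a[:3],a[3])
E
python3 mv.py .51 .048 .30 95
```

```text
t 0.98 pos [ 0.3959 -0.3084  0.3018] yaw 54.9 q [-0.86 -0.15  1.91  0.    1.38 -0.25] shift [ 35.72 -11.17   0.16] dyaw rotz -40.11375974255873 F [ 0.2 -0.1  0.2] 0.0 0.9974916758587884
```

Call:
arm_command(series=[4,-1.2,0,0,0,-4,0,8,-2.4,0,0,0,-9,0,12,-3.6,0,0,0,-14,0,16,-5,0,0,0,-19,0,20,-6.2,0,0,0,-24,0,24,-7.5,0,0,0,-29,0,28,-8.7,0,0,0,-34,0,32,-10,0,0,0,-39,0,35.7,-11.2,0,0,0,-40,0,35.7,-11.2,0,0,0,-40,0])

```text
time: 1.82
eef_pos: [0.5106, 0.0519, 0.3009]
tcp_rot: [0.674, 0.738, 0.001, -0.001]
contact_force: [-1.0, -0.7, 0.4]
opening: 0.997
finger_force: 0.0
```

Run:
```python
from h import *
im,c,st=wrist();cv2.imwrite("pics/w1.png",im);np.savez("w1.npz",im=im,K=c[0],R=c[1],o=c[2])
print(st["eef_pos"],st["qpos"])
for s,cc in blobs(im,(0,0,150),(180,50,255),200): print(s,cc)
print(proj(c,(.51,.048,.199)))
```

```text
[0.51058044 0.05188017 0.30085321] [-0.09813483 -0.12419044  1.88746834  0.00308896  1.37859997 -0.18894789]
[ 380   65   53   55 1079] [405.92771084  90.91658943]
[ 281  169   63   61 1386] [312.65440115 196.65440115]
[315.65069623 201.72285459]
```

View pics/w1.png

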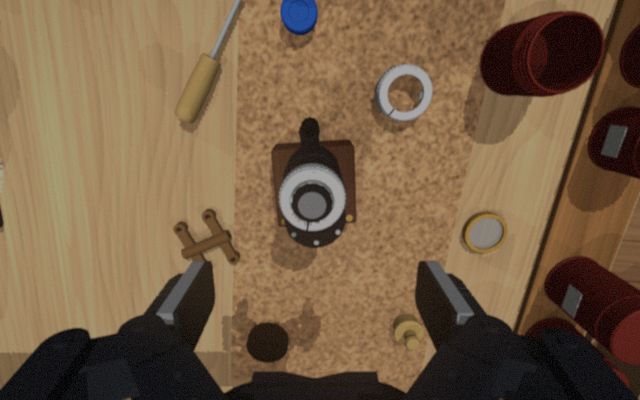

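Run:
```python
from h import *
w=np.load("w1.npz");c=(w["K"],w["R"],w["o"]);im=w["im"]
g=cv2.resize(im[155:255,260:370],None,fx=6,fy=6,interpolation=2);cv2.imwrite("pics/w1c.png",g)
for s,cc in blobs(im,(0,0,85),(180,60,149),80): 
  if 250<cc[0]<370 and 150<cc[1]<250: print("grey",s,cc)
for z in (.199,): print("ringtop ctr via lateral",plane(c,(312.5,197),z))
print("nose",plane(c,(312,206),.209))
p=plane(c,(312,206),.209)
for k,z in (("ringtop",.199),("ringbot",.179)): print(k,proj(c,[p[0],p[1],z]),proj(c,[p[0]+.0245,p[1],z]),proj(c,[p[0],p[1]+.0245,z]),proj(c,[p[0],p[1]-.0245,z]))
```

```text
grey [279 164  67  67 915] [310.76721311 191.50710383]
grey [298 192  28  27 581] [311.52839931 205.01032702]
ringtop ctr via lateral [0.50735817 0.05143857 0.199     ]
nose [0.5073798  0.04792443 0.209     ]
ringtop [312.1072822  201.51428236] [345.07721144 204.36113601] [315.12423963 169.26039892] [309.25920567 231.96268306]
ringbot [312.29969305 193.46913876] [343.00513634 196.13956575] [315.10856499 163.27488941] [309.63751382 222.08650033]
```

View pics/w1c.png

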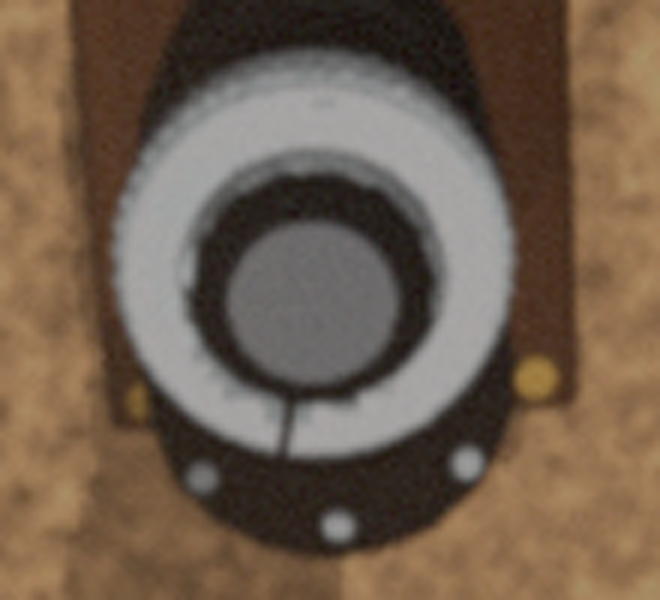

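```bash
python3 - <<'E'
from h import *
w=np.load("w1.npz");c=(w["K"],w["R"],w["o"])
n=plane(c,(311.6,205),.209);print(n)
i=plane(c,(260+285/6,155+430/6),.199);m=plane(c,(260+338/6,155+525/6),.153)
for q in(i,m): print(q,np.degrees(np.arctan2(*(q-n)[[1,0]])),np.linalg.norm((q-n)[:2]))
a=plane(c,(260+202/6,155+477/6),.153);b=plane(c,(260+467/6,155+463/6),.153);print("screws x dir",np.degrees(np.arctan2(*(b-a)[[1,0]])))
E
python3 mv.py .507 .048 .235 95
```

```text
[0.50703045 0.04864822 0.209     ]
[0.50568283 0.02763195 0.199     ] -93.66893965160229 0.021059435353567094
[ 0.51571449 -0.00643992  0.153     ] -81.04166261552255 0.055768415416849626
screws x dir 8.49633469850087
t 1.87 pos [0.5102 0.0492 0.3008] yaw 95.1 q [-0.1  -0.13  1.89  0.    1.38 -0.19] shift [-0.1  -0.32  6.58] dyaw rotz 0.06987721429973703 F [ 0.6 -0.7 -0.5] 0.0 0.9982393547026209
```

Call:
arm_command(series=[-0.1,-0.3,3,0,0,0,0,-0.1,-0.3,6,0,0,0,0,-0.1,-0.3,9,0,0,0,0,-0.1,-0.3,11.5,0,0,0,0,-0.1,-0.3,12.8,0,0,0,0,-0.1,-0.3,12.8,0,0,0,0,-0.1,-0.3,12.8,0,0,0,0], force=12)

```text
time: 2.45
eef_pos: [0.5066, 0.0438, 0.1726]
tcp_rot: [0.678, 0.735, -0.001, -0.001]
contact_force: [-0.4, 0.3, -0.3]
opening: 1.003
finger_force: 0.0
```

```bash
python3 mv.py .507 .0485 .172 95
```

```text
t 2.45 pos [0.5066 0.0438 0.1726] yaw 94.6 q [-0.11 -0.02  2.03 -0.    1.14 -0.19] shift [0.47 0.08 0.06] dyaw rotz -0.36261048187020606 F [-0.4  0.3 -0.3] 0.0 1.0028064537437769
```

Call:
arm_command(series=[0.45,0,0,0,0,0,0,0.45,0,0,0,0,0,0,0.45,0,0,0,0,0,0,0.45,0,0,0,0,0,0])

```text
time: 2.78
eef_pos: [0.5075, 0.049, 0.1745]
tcp_rot: [0.677, 0.736, 0.001, 0.001]
contact_force: [-0.3, -0.3, -0.5]
opening: 0.998
finger_force: 0.0
```

```bash
python3 mv.py .507 .0485 .172 95
```

```text
t 2.78 pos [0.5075 0.049  0.1745] yaw 94.7 q [-0.1  -0.03  2.03 -0.    1.13 -0.19] shift [-0.05 -0.06  0.25] dyaw rotz -0.27299778368256966 F [-0.3 -0.3 -0.5] 0.0 0.9979628386344213
```

Call:
arm_command(series=[0,0,0.1,0,0,0,0.3,0,0,0.1,0,0,0,0.4,0,0,0.1,0,0,0,0.5,0,0,0.1,0,0,0,0.6,0,0,0.1,0,0,0,0.6,0,0,0.1,0,0,0,0.6,0,0,0.1,0,0,0,0.6,0,0,0.1,0,0,0,0.6], force=12)

```text
time: 3.45
eef_pos: [0.5073, 0.049, 0.1725]
tcp_rot: [0.677, 0.736, 0.0, 0.0]
contact_force: [1.0, 0.7, 1.5]
opening: 0.572
finger_force: 20.9
```

```bash
python3 mv.py .507 .0485 .172 95
```

```text
t 3.45 pos [0.5073 0.049  0.1725] yaw 94.7 q [-0.1  -0.02  2.03  0.    1.13 -0.19] shift [-0.05 -0.03  0.05] dyaw rotz -0.290117464086606 F [1.  0.7 1.5] 20.874295416288078 0.5724617713344777
```

Call:
arm_command(series=[0,0,0,0,0,-5,0.45,0,0,-0.05,0,0,-10,0.45,0,0,-0.08,0,0,-15,0.45,0,0,-0.1,0,0,-20,0.45,0,0,-0.13,0,0,-25,0.45,0,0,-0.16,0,0,-30,0.45,0,0,-0.2,0,0,-36,0.45,0,0,-0.22,0,0,-42,0.45,0,0,-0.24,0,0,-47,0.45,0,0,-0.24,0,0,-47,0.45])

```text
time: 4.28
eef_pos: [0.5068, 0.0489, 0.1745]
tcp_rot: [0.327, 0.945, -0.0, -0.0]
contact_force: [1.5, 0.3, 0.3]
opening: 0.57
finger_force: 20.8
```

```bash
python3 mv.py .507 .0485 .172 142
python3 - <<'E'
from h import *
im,c,st=wrist();cv2.imwrite("pics/w2.png",im);print(st["wrist_torque"]);
E
```

```text
t 4.28 pos [0.5068 0.0489 0.1745] yaw 141.8 q [-0.1  -0.03  2.03 -0.    1.14 -1.01] shift [-0.04 -0.02  0.25] dyaw rotz -0.20782203681559963 F [1.5 0.3 0.3] 20.801372174173594 0.5701317858794143
[ 2.63456585e-02 -1.62929829e-01  1.12613889e-06]
```

View pics/w2.png

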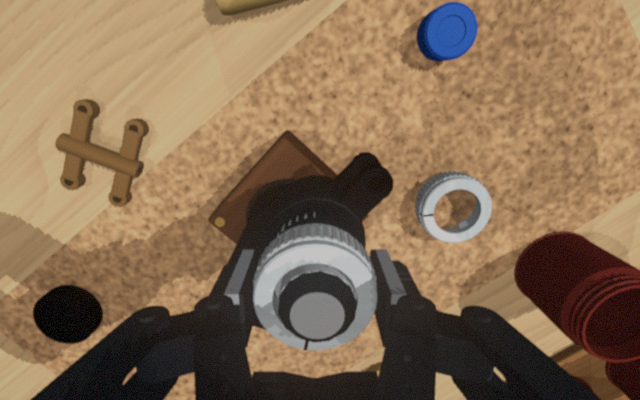

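The ring turned with the gripper: the index, at (307,345), is unchanged relative to the tool. I'll release it and check for the drop.

Call:
arm_command(series=[0,0,0,0,0,0,0.38,0,0,0,0,0,0,0.34,0,0,0,0,0,0,0.3,0,0,0,0,0,0,0.3,0,0,0,0,0,0,0.3])

```text
time: 4.75
eef_pos: [0.5067, 0.0492, 0.1744]
tcp_rot: [0.328, 0.945, -0.0, -0.0]
contact_force: [0.4, -0.4, 1.1]
opening: 0.698
finger_force: 0.0
```

```bash
python3 mv.py .507 .0485 .172 142
python3 - <<'E'
from h import *
im,c,st=wrist();a=cv2.imread("pics/w2.png");cv2.imwrite("pics/w3.png",im)
cv2.imwrite("pics/w3c.png",np.hstack([cv2.resize(q[180:370,230:400],None,fx=2.3,fy=2.3) for q in (a,im)]))
for r,l in ((.0245,"outer near edge camera side top/bot"),):
  for z in (.203,.198,.193): print(z,[proj(c,[.507+r*np.cos(t),.0487+r*np.sin(t),z]).round(1) for t in np.radians([142,322])])
E
```

```text
t 4.75 pos [0.5067 0.0492 0.1744] yaw 141.7 q [-0.1  -0.03  2.03  0.    1.14 -1.01] shift [-0.07 -0.03  0.24] dyaw rotz -0.3041324995820105 F [ 0.4 -0.4  1.1] 0.0 0.6979657296212441
0.203 [array([316.4, 247.6]), array([316.8, 358.1])]
0.198 [array([316.3, 241.6]), array([316.7, 349.1])]
0.193 [array([316.3, 236.1]), array([316.7, 340.7])]
```

View pics/w3c.png

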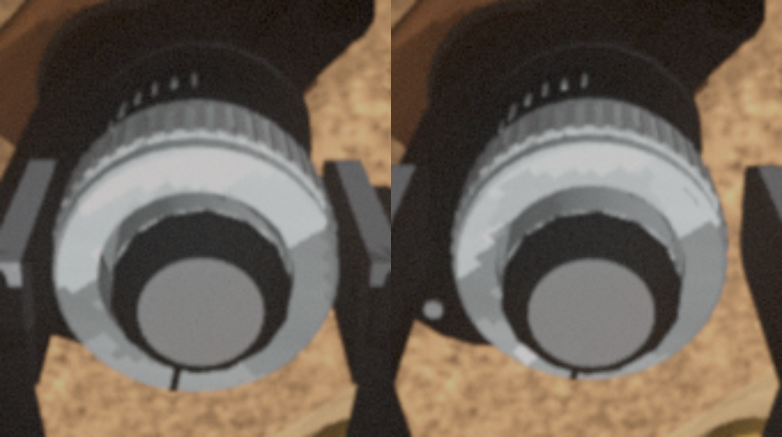

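Run:
```python
from h import *
from scipy.optimize import least_squares
from plant import telemetry
st=telemetry.get_state()
T=np.array([[3.94832269e-04,-9.51306953e-01,-3.08244911e-01,7.73427676e-02],[9.99999776e-01,5.42347459e-04,-3.92891249e-04,-4.54554031e-04],[5.40936022e-04,-3.08244687e-01,9.51306954e-01,-1.42223447e-01],[0,0,0,1]])
K=np.array([[349.1,0,314.64],[0,349.1,196.08],[0,0,1]])
c=cam(dict(K=K,T_tool_cam=T),st)
for f in ("w2","w3"):
    im=cv2.imread(f"pics/{f}.png");g=cv2.GaussianBlur(cv2.cvtColor(im,cv2.COLOR_BGR2GRAY),(3,3),0).astype(float)
    # nearest-side edge points: scan outward from centre, last pixel >110 on lower half-ish rays
    u0,v0=316,292;P=[]
    for a in np.radians(np.r_[0:35:3,55:140:3,150:181:3]):
        r=np.arange(35,75,.25);x=u0+r*np.cos(a);y=v0+r*np.sin(a)
        val=cv2.remap(g.astype(np.float32),x[None].astype(np.float32),y[None].astype(np.float32),1)[0]
        d=np.gradient(cv2.GaussianBlur(val[None],(9,1),0)[0]);k=np.argmax(np.abs(d)*(r>42));P.append((x[k],y[k]))
    P=np.array(P)
    def res(p):
        t=np.linspace(0,2*np.pi,180);q=np.array([proj(c,[p[0]+.0242*np.cos(a),p[1]+.0242*np.sin(a),p[2]]) for a in t])
        e=cv2.fitEllipse(q.astype(np.float32));(cx,cy),(A,B),th=e;th=np.radians(th)
        d=P-[cx,cy];X=d[:,0]*np.cos(th)+d[:,1]*np.sin(th);Y=-d[:,0]*np.sin(th)+d[:,1]*np.cos(th)
        return (np.hypot(X/A*2,Y/B*2)-1)*58
    s=least_squares(res,[.507,.0485,.197],loss="soft_l1",x_scale=.001,diff_step=1e-3);print(f,s.x.round(4),np.abs(s.fun).mean(),np.median(np.abs(s.fun)))
    n=[b for b in blobs(im,(0,0,70),(180,60,149),600) if 290<b[1][0]<345 and 290<b[1][1]<340];print([(b[0],b[1].round(1)) for b in n])
```

```text
w2 [0.5007 0.0525 0.2045] 3.512324531253868 2.6879214565339904
[(array([ 289,  292,   56,   48, 2114], dtype=int32), array([316.8, 315.2]))]
w3 [0.4995 0.056  0.2082] 3.9251114289493936 2.3800432017927524
[(array([ 289,  292,   56,   48, 2125], dtype=int32), array([316.6, 315.7]))]
```

The close-up is ambiguous, so I'll go back to the earlier viewpoint for a direct before/after comparison.

Call:
arm_command(series=[0,0,0,0,0,0,0,0,0,0,0,0,0,0,0,0,-4,0,0,6,0,0,0,-8,0,0,13,0,0,0,-12,0,0,20,0,0,0,-12.6,0,0,27,0,0,0,-12.6,0,0,34,0,0,0,-12.6,0,0,41,0,0,0,-12.6,0,0,47,0,0,0,-12.6,0,0,47,0])

```text
time: 5.63
eef_pos: [0.5068, 0.049, 0.3007]
tcp_rot: [0.678, 0.735, 0.0, 0.0]
contact_force: [0.6, 0.3, 0.4]
opening: 1.003
finger_force: 0.0
```

```bash
python3 mv.py .507 .0485 .172 95
python3 - <<'E'
from h import *
from plant import vision
im,c,st=wrist();a=cv2.imread("pics/w1.png");cv2.imwrite("pics/w4.png",im)
s1=vision.read_camera("scene")["color"];s0=cv2.imread("pics/scene0.png")
f=lambda q,y,x,h,w:cv2.resize(q[y:y+h,x:x+w],(390,290),interpolation=2)
cv2.imwrite("pics/cmp.png",np.vstack([np.hstack([f(a,160,255,82,110),f(im,160,255,82,110)]),np.hstack([f(s0,175,292,36,48),f(s1,175,292,36,48)])]))
n=plane(c,(311.6,205),.209)
for q in (a,im):
  g=blobs(q,(0,0,85),(180,60,149),400);print([(b[0],b[1].round(1)) for b in g if 290<b[1][0]<335 and 190<b[1][1]<225])
E
```

```text
t 5.63 pos [0.5068 0.049  0.3007] yaw 94.6 q [-0.1  -0.13  1.9  -0.    1.38 -0.18] shift [-5.000e-02  1.000e-02  1.287e+01] dyaw rotz -0.39555313752546795 F [0.6 0.3 0.4] 0.0 1.0034002625161826
[(array([279, 164,  67,  67, 915], dtype=int32), array([310.8, 191.5])), (array([298, 192,  28,  27, 581], dtype=int32), array([311.5, 205. ]))]
[(array([304, 189,  28,  26, 582], dtype=int32), array([317.3, 201.4]))]
```

View pics/cmp.png

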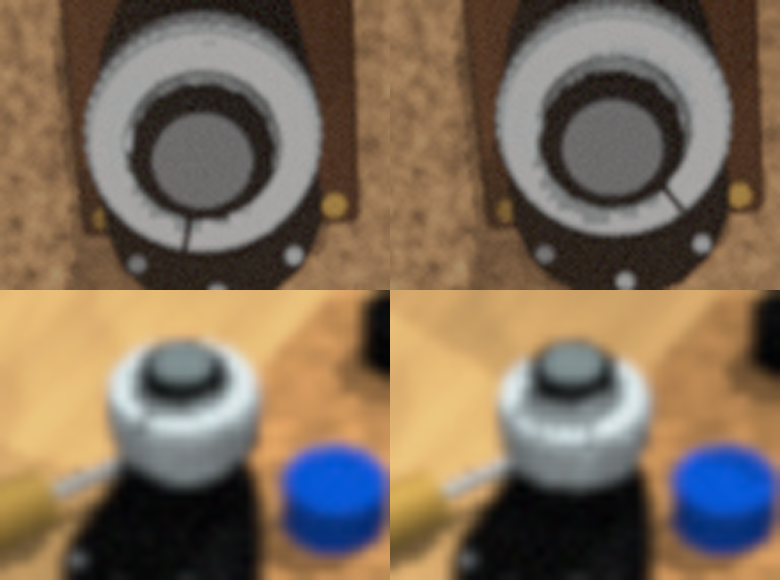

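The ring dropped: it is lower by about 4 mm net in both views. The index has turned about 47° to crop (678,200), roughly -56° in the body frame. Next I'll regrip and run it forward.

Call:
arm_command(series=[0,0,4,0,0,0,0,0,0,8,0,0,0,0,0,0,11,0,0,0,0,0,0,13,0,0,0,0.1,0,0,13.2,0,0,0,0.3,0,0,13.2,0,0,0,0.4,0,0,13.2,0,0,0,0.45,0,0,13.2,0,0,0,0.45,0,0,13.2,0,0,0,0.45,0,0,13.2,0,0,0,0.45], force=12)

```text
time: 6.57
eef_pos: [0.5077, 0.049, 0.1702]
tcp_rot: [0.677, 0.736, 0.001, 0.001]
contact_force: [-1.1, -0.7, 0.3]
opening: 0.567
finger_force: 23.2
```

```bash
python3 mv.py .507 .0485 .169 95
```

```text
t 6.57 pos [0.5077 0.049  0.1702] yaw 94.7 q [-0.1  -0.02  2.03  0.    1.13 -0.19] shift [-0.04 -0.08  0.12] dyaw rotz -0.2705526579157862 F [-1.1 -0.7  0.3] 23.225037663281967 0.5667210622822219
```

Call:
arm_command(series=[0,0,0,0,0,6,0.45,0,0,0.05,0,0,12,0.45,0,0,0.1,0,0,18,0.45,0,0,0.13,0,0,24,0.45,0,0,0.16,0,0,30,0.45,0,0,0.2,0,0,36,0.45,0,0,0.23,0,0,42,0.45,0,0,0.26,0,0,48,0.45,0,0,0.3,0,0,54,0.45,0,0,0.32,0,0,60,0.45])

```text
time: 7.4
eef_pos: [0.5081, 0.0492, 0.1667]
tcp_rot: [0.955, 0.296, 0.002, 0.0]
contact_force: [1.2, 0.7, 0.3]
opening: 0.569
finger_force: 23.3
```

Call:
arm_command(series=[0,0,0,0,0,6,0.45,0,0,0.05,0,0,12,0.45,0,0,0.1,0,0,18,0.45,0,0,0.13,0,0,24,0.45,0,0,0.16,0,0,30,0.45,0,0,0.2,0,0,36,0.45,0,0,0.23,0,0,42,0.45,0,0,0.26,0,0,48,0.45,0,0,0.28,0,0,54,0.45,0,0,0.3,0,0,58,0.45])

```text
time: 8.23
eef_pos: [0.5085, 0.0489, 0.164]
tcp_rot: [0.979, -0.204, 0.003, -0.0]
contact_force: [2.5, -0.4, -0.4]
opening: 0.566
finger_force: 23.3
```

```bash
python3 mv.py .507 .0485 .169 95;  python3 -c "
from plant import telemetry;print(telemetry.get_state()['wrist_torque'])"
```

```text
t 8.23 pos [0.5085 0.0489 0.164 ] yaw -23.5 q [-0.1  -0.01  2.04  0.    1.11  1.88] shift [-0.12  0.1  -0.5 ] dyaw rotz -118.53978961563199 F [ 2.5 -0.4 -0.4] 23.277170023964402 0.5658495074929609
[-0.01424924 -0.35384128  0.01900339]
```

Call:
arm_command(series=[0,0,0.02,0,0,4,0.45,0,0,0.03,0,0,8,0.45,0,0,0.03,0,0,11,0.45,0,0,0.03,0,0,11,0.45])

```text
time: 8.57
eef_pos: [0.5089, 0.0487, 0.1639]
tcp_rot: [0.956, -0.294, 0.003, -0.0]
contact_force: [3.5, 0.3, 0.6]
opening: 0.566
finger_force: 23.4
```

```bash
python3 mv.py .507 .0485 .169 95;  python3 -c "
from plant import telemetry;print(telemetry.get_state()['wrist_torque'])"
```

```text
t 8.57 pos [0.5089 0.0487 0.1639] yaw -34.2 q [-0.1  -0.01  2.04 -0.    1.11  2.07] shift [-0.14  0.12 -0.52] dyaw rotz -129.1963570760769 F [3.5 0.3 0.6] 23.38352900738414 0.5656988091997037
[-0.15137682 -0.6089102   0.44164088]
```

Torque about z rose to 0.44 N m, so the ring is at the stop. I'll release it, rise and look.

Call:
arm_command(series=[0,0,0,0,0,0,0.4,0,0,0,0,0,0,0.2,0,0,0,0,0,0,0,0,0,0,0,0,0,0,0,0,-4,0,0,0,0,0,0,-8,0,0,0,0,0,0,-12,0,0,0,0,0,0,-13.6,0,0,0,0,0,0,-13.6,0,0,0,0])

```text
time: 9.32
eef_pos: [0.5091, 0.0489, 0.3045]
tcp_rot: [0.956, -0.295, 0.005, -0.001]
contact_force: [-0.4, 0.4, 0.4]
opening: 0.999
finger_force: 0.0
```

```bash
python3 mv.py .45 .30 .2 95
python3 - <<'E'
from h import *
from plant import vision
im,c,st=wrist();cv2.imwrite("pics/w5.png",im)
u=proj(c,(.507,.0487,.19));print(u,proj(c,(.507,.0487,.209)))
for a in (189,174,204): print(a,proj(c,(.507+.0243*np.cos(np.radians(a)),.0487+.0243*np.sin(np.radians(a)),.19)))
s1=vision.read_camera("scene")["color"];x,y=u.astype(int)
f=lambda q,y,x,h,w:cv2.resize(q[y:y+h,x:x+w],(390,290),interpolation=2)
cv2.imwrite("pics/cmp2.png",np.hstack([f(im,y-41,x-55,82,110),f(s1,175,292,36,48)]));print("crop org",x-55,y-41)
E
```

```text
t 9.32 pos [0.5091 0.0489 0.3045] yaw -34.3 q [-0.1  -0.14  1.89  0.    1.38  2.07] shift [-19.12 -17.36  10.37] dyaw rotz -129.27721788367688 F [-0.4  0.4  0.4] 0.0 0.999185049389092
[316.04915985 192.33020174] [316.02174673 199.97806268]
189 [337.22339923 213.9347181 ]
174 [330.60224856 218.33592385]
204 [342.48501887 208.03900543]
crop org 261 151
```

View pics/cmp2.png

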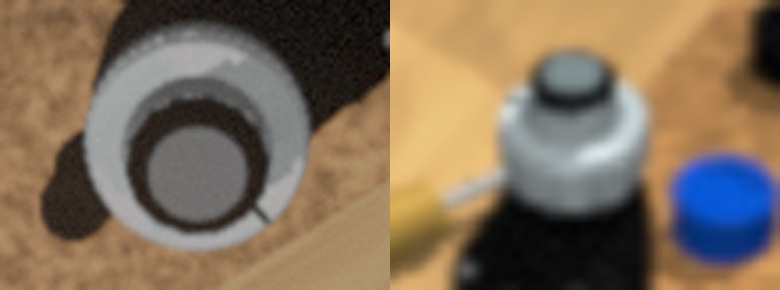

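The index is at the zero: it was seen at (336.6,213.1) against a predicted (337.2,213.9). The ring is clearly lower, so it is at its stop. On to the cap.

Call:
arm_command(series=[-2.5,-2.4,0,0,0,-6,0,-5,-4.9,0,0,0,-12,0,-7.6,-7.4,1,0,0,-19,0,-10.3,-10,3,0,0,-26,0,-13,-12.6,5,0,0,-33,0,-15.6,-15.2,7,0,0,-40,0,-18.3,-17.9,10,0,0,-47,0,-18.3,-17.9,12,0,0,-54,0,-18.3,-17.9,14,0,0,-61,0,-18.3,-17.9,15,0,0,-68,0])

```text
time: 10.25
eef_pos: [0.4521, 0.2995, 0.1414]
tcp_rot: [0.956, 0.294, -0.006, 0.001]
contact_force: [0.6, 0.1, 0.1]
opening: 1.0
finger_force: 0.0
```

Call:
arm_command(series=[0,0,0,0,0,-7,0,0,0,0,0,0,-14,0,0,0,0,0,0,-21,0,0,0,0,0,0,-26,0,0,0,0,0,0,-26,0,0,0,0,0,0,-26,0])

```text
time: 10.75
eef_pos: [0.455, 0.2994, 0.1458]
tcp_rot: [0.868, 0.497, -0.002, -0.0]
contact_force: [-0.1, -0.2, 0.1]
opening: 1.0
finger_force: 0.0
```

```bash
python3 - <<'E'
from h import *
im,c,st=wrist();cv2.imwrite("pics/w6.png",im);np.savez("w6.npz",im=im,K=c[0],R=c[1],o=c[2])
print(proj(c,(.458,.299,.024)))
for s,cc in blobs(im,(0,0,0),(180,255,60),500): print(s,cc.round(1),plane(c,cc,.015).round(4))
E
python3 mv.py .458 .299 .15 60
```

```text
[320.618412   185.35512469]
[ 288  150   51   54 2121] [312.7 176.6] [0.4549 0.3063 0.015 ]
[    0   261   638   139 34872] [316.1 360.2] [0.3643 0.1458 0.015 ]
t 10.8 pos [0.4553 0.2995 0.1463] yaw 59.6 q [0.4  0.09 1.97 0.   1.09 0.93] shift [ 0.09  0.26 -0.37] dyaw rotz -0.41410830866674075 F [-0.1  0.2 -0.1] 0.0 0.9996962373324851
```

View pics/w6.png

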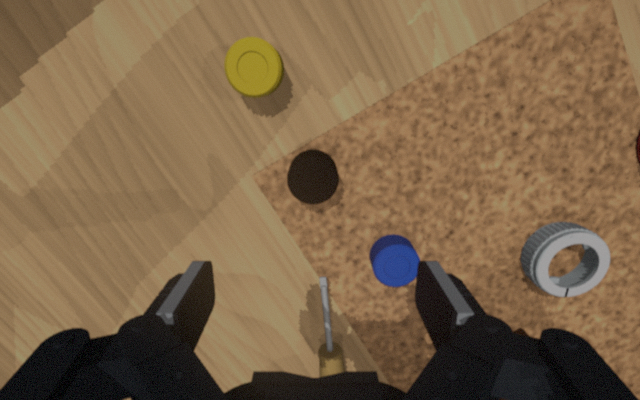

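The small black cap is at (313,177), with the blue one at (395,261) and the yellow at (254,67), both clear of the fingers. I'll descend and grip it.

Call:
arm_command(series=[0.5,-0.3,4,0,0,0,0,0.5,-0.3,8,0,0,0,0,0.5,-0.3,11,0,0,0,0,0.5,-0.3,13,0,0,0,0,0.5,-0.3,13.7,0,0,0,0,0.5,-0.3,13.7,0,0,0,0])

```text
time: 11.3
eef_pos: [0.4544, 0.3049, 0.0085]
tcp_rot: [0.868, 0.497, -0.003, -0.0]
contact_force: [-1.6, -0.2, -0.7]
opening: 0.997
finger_force: 0.0
```

```bash
python3 mv.py .455 .3055 .004 60
python3 - <<'E'
from h import *
im,c,st=wrist();cv2.imwrite("pics/w7.png",im)
print(proj(c,(.455,.3055,.024)))
m=cv2.inRange(im,(0,0,0),(70,70,70));r=int(proj(c,(.455,.3055,.024))[1])
for rr in (r-10,r,r+10):
  x=np.flatnonzero(m[rr]);print(rr,[(a[0],a[-1]) for a in np.split(x,np.flatnonzero(np.diff(x)>1)+1) if len(a)>8])
E
```

```text
t 11.3 pos [0.4544 0.3049 0.0085] yaw 59.6 q [0.41 0.31 2.01 0.   0.83 0.94] shift [0.08 0.03 0.45] dyaw rotz -0.3534357809597495 F [-1.6 -0.2 -0.7] 0.0 0.9969959579011839
[318.59278958 279.80592306]
269 [(np.int64(200), np.int64(211)), (np.int64(270), np.int64(365)), (np.int64(418), np.int64(430))]
279 [(np.int64(193), np.int64(212)), (np.int64(270), np.int64(366)), (np.int64(417), np.int64(436)), (np.int64(450), np.int64(458))]
289 [(np.int64(163), np.int64(171)), (np.int64(187), np.int64(213)), (np.int64(273), np.int64(363)), (np.int64(416), np.int64(442)), (np.int64(458), np.int64(466))]
```

Call:
arm_command(series=[0,0,0.35,0,0,0,0.2,0,0,0.35,0,0,0,0.4,0,0,0.35,0,0,0,0.5,0,0,0.35,0,0,0,0.6,0,0,0.35,0,0,0,0.6,0,0,0.35,0,0,0,0.6,0,0,0.35,0,0,0,0.6,0,0,0.35,0,0,0,0.6], force=25)

```text
time: 12.02
eef_pos: [0.4575, 0.3063, 0.0092]
tcp_rot: [0.867, 0.498, 0.001, 0.0]
contact_force: [-0.6, -0.5, 5.7]
opening: 0.466
finger_force: 25.8
```

```bash
python3 mv.py .507 .0487 .26 60
```

```text
t 12.02 pos [0.4575 0.3063 0.0092] yaw 59.7 q [ 0.41  0.31  2.01 -0.    0.82  0.93] shift [-19.71  17.3  -25.1 ] dyaw rotz -0.28410673921393226 F [-0.6 -0.5  5.7] 25.77255425043404 0.4663228590250094
```

Call:
arm_command(series=[0,0,-3,0,0,0,0.6,0,0,-6.5,0,0,0,0.6,0,0,-10,0,0,0,0.6,0,0,-14,0,0,0,0.6,0,0,-18,0,0,0,0.6,-1,1,-22,0,0,0,0.6,-3.5,3,-25,0,0,0,0.6,-6,5.3,-26,0,0,0,0.6,-8.5,7.5,-26,0,0,0,0.6,-11,9.7,-26,0,0,0,0.6])

```text
time: 12.85
eef_pos: [0.4852, 0.1608, 0.2695]
tcp_rot: [0.867, 0.498, 0.002, 0.001]
contact_force: [1.1, -0.4, -0.8]
opening: 0.469
finger_force: 25.6
```

Call:
arm_command(series=[-2,1.7,0,0,0,0,0.6,-4,3.5,0,0,0,0,0.6,-6,5.3,0,0,0,0,0.6,-7.5,6.6,0,0,0,0,0.6,-8.5,7.4,0,0,0,0,0.6,-8.5,7.4,0,0,0,0,0.6,-8.5,7.4,0,0,0,0,0.6,-8.5,7.4,0,0,0,0,0.6])

```text
time: 13.52
eef_pos: [0.5054, 0.0519, 0.2674]
tcp_rot: [0.867, 0.498, -0.0, -0.0]
contact_force: [-0.3, -0.3, -0.3]
opening: 0.466
finger_force: 25.6
```

```bash
python3 mv.py .507 .0487 .26 60
python3 - <<'E'
from h import *
im,c,st=wrist();cv2.imwrite("pics/w8.png",im)
p=st["eef_pos"]
print("pred cap top",proj(c,(p[0],p[1],p[2]+.015)),"bot",proj(c,(p[0],p[1],p[2]-.009)),"nose",proj(c,(.507,.0487,.209)))
E
```

```text
t 13.52 pos [0.5054 0.0519 0.2674] yaw 59.7 q [-0.1  -0.12  1.94  0.    1.32  0.43] shift [-0.2   0.29  0.74] dyaw rotz -0.27437694619415254 F [-0.3 -0.3 -0.3] 25.56887346203439 0.4664100844689208
pred cap top [318.07787822 280.68506994] bot [317.69165013 253.8405042 ] nose [321.90710076 219.51604179]
```

View pics/w8.png

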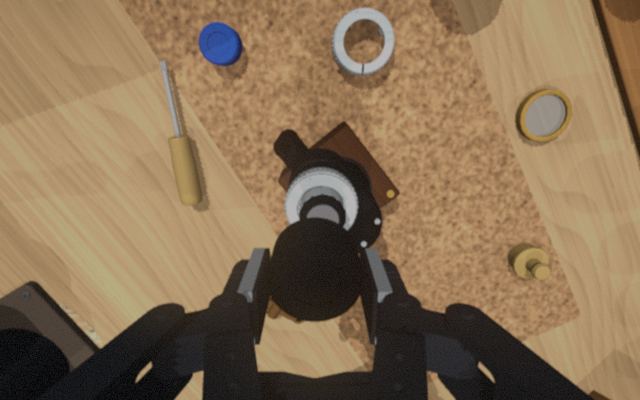

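The cap is held level at (317,270), and the eyepiece is visible at (322,205). That makes 11 pictures viewed, one over the limit, so I'll use numbers only from here.

```bash
python3 - <<'E'
from h import *
from plant import telemetry
im,c,st=wrist();p=st["eef_pos"];R=Rr.from_quat(st["tcp_rot"]).as_matrix();print(p)
g=cv2.cvtColor(im,cv2.COLOR_BGR2GRAY);m=(g<48)
for r in (270,280,290): 
  x=np.flatnonzero(m[r,255:380])+255;print(r,x[0],x[-1])
for u in (300,316,332):
  y=np.flatnonzero(m[235:345,u])+235;d=np.diff(y);print("col",u,[(a[0],a[-1]) for a in np.split(y,np.flatnonzero(d>2)+1) if len(a)>4], g[310:330:2,u])
for dz in (.013,.015,.017):
  for t in (-1,0,1): print(dz,t,proj(c,p+R[:,0]*.0205*t+[0,0,dz]).round(1))
E
python3 mv.py .507 .0487 .225 60
```

```text
[0.50543687 0.05210772 0.26742572]
270 260 370
280 256 373
290 255 376
col 300 [(np.int64(235), np.int64(319))] [ 35  30  31  37  31  52  96 153 162 158]
col 316 [(np.int64(235), np.int64(320))] [ 34  33  39  28  34  45 133 151 155 160]
col 332 [(np.int64(235), np.int64(317))] [ 32  33  31  28  91 156 160 159 157 159]
0.013 -1 [317.9 319.2]
0.013 0 [318.  278.1]
0.013 1 [318.2 233.4]
0.015 -1 [317.9 322.1]
0.015 0 [318.1 280.7]
0.015 1 [318.3 235.5]
0.017 -1 [318.  325.2]
0.017 0 [318.1 283.3]
0.017 1 [318.3 237.6]
t 13.62 pos [0.5055 0.0522 0.2675] yaw 59.8 q [-0.1  -0.12  1.94  0.    1.32  0.43] shift [-0.23  0.31  4.25] dyaw rotz -0.21402548911664354 F [ 0.  -0.1  0.1] 25.56876124232076 0.4718124988174371
```

Call:
arm_command(series=[-0.25,0.3,1,0,0,0,0.6,-0.25,0.3,3,0,0,0,0.6,-0.25,0.3,4,0,0,0,0.6,-0.25,0.3,4,0,0,0,0.6,-0.25,0.3,4,0,0,0,0.6,-0.25,0.3,4,0,0,0,0.6])

```text
time: 14.12
eef_pos: [0.5074, 0.0477, 0.2281]
tcp_rot: [0.867, 0.498, 0.0, 0.0]
contact_force: [1.0, 0.9, -0.6]
opening: 0.466
finger_force: 25.6
```

```bash
for i in 1 2 3; do python3 mv.py .507 .0487 .199 60; python3 -c "
from plant import vision;vision.read_camera('wrist')"; done
```

```text
t 14.12 pos [0.5074 0.0477 0.2281] yaw 59.7 q [-0.11 -0.08  1.98  0.    1.24  0.42] shift [ 0.07 -0.08  2.91] dyaw rotz -0.2686456249509632 F [ 1.   0.9 -0.6] 25.568167419405654 0.4655939993176214
t 14.17 pos [0.5076 0.0476 0.2286] yaw 59.7 q [-0.11 -0.08  1.98  0.    1.24  0.42] shift [ 0.06 -0.11  2.96] dyaw rotz -0.27426567977179417 F [-0.3 -0.1 -0.2] 25.568252614466473 0.4675609505540831
t 14.22 pos [0.5077 0.0476 0.2287] yaw 59.7 q [-0.11 -0.08  1.98  0.    1.24  0.42] shift [ 0.06 -0.12  2.97] dyaw rotz -0.2769730239664483 F [ 0.   0.2 -0.9] 25.56814541690983 0.4718026887691149
```

Small correction (+0.05, −0.1), then a gradual descent.

Call:
arm_command(series=[0.05,-0.1,0.3,0,0,0,0.6,0.05,-0.1,0.6,0,0,0,0.6,0.05,-0.1,0.9,0,0,0,0.6,0.05,-0.1,1.2,0,0,0,0.6,0.05,-0.1,1.4,0,0,0,0.6,0.05,-0.1,1.4,0,0,0,0.6])

```text
time: 14.77
eef_pos: [0.5069, 0.0486, 0.2133]
tcp_rot: [0.867, 0.498, 0.001, 0.0]
contact_force: [2.4, 0.4, -2.3]
opening: 0.466
finger_force: 25.5
```

```bash
python3 mv.py .507 .0487 .199 60
```

```text
t 14.77 pos [0.5069 0.0486 0.2133] yaw 59.7 q [-0.1  -0.07  2.    0.    1.21  0.42] shift [ 0.01 -0.    1.43] dyaw rotz -0.29790694776538373 F [ 2.4  0.4 -2.3] 25.474725934909657 0.46611230893383987
```

Call:
arm_command(series=[0,0,0.3,0,0,0,0.6,0,0,0.6,0,0,0,0.6,0,0,0.9,0,0,0,0.6,0,0,1.1,0,0,0,0.6,0,0,1.1,0,0,0,0.6])

```text
time: 15.18
eef_pos: [0.5071, 0.0486, 0.2025]
tcp_rot: [0.867, 0.498, 0.001, 0.0]
contact_force: [4.9, 0.4, -1.1]
opening: 0.468
finger_force: 25.5
```

```bash
python3 mv.py .507 .0487 .199 60
```

```text
t 15.18 pos [0.5071 0.0486 0.2025] yaw 59.7 q [-0.1  -0.06  2.01  0.    1.19  0.42] shift [ 0.   -0.01  0.35] dyaw rotz -0.297313394581991 F [ 4.9  0.4 -1.1] 25.535728434333578 0.46827087384503546
```

Call:
arm_command(series=[0.03,0.07,0.1,0,0,0,0.6,0.03,0.07,0.2,0,0,0,0.6,0.03,0.07,0.3,0,0,0,0.6,0.03,0.07,0.3,0,0,0,0.6])

```text
time: 15.52
eef_pos: [0.5072, 0.0484, 0.1995]
tcp_rot: [0.867, 0.498, 0.0, -0.0]
contact_force: [2.8, 1.1, 0.3]
opening: 0.469
finger_force: 25.7
```

```bash
python3 mv.py .507 .0487 .199 60
```

```text
t 15.52 pos [0.5072 0.0484 0.1995] yaw 59.7 q [-0.1  -0.05  2.01  0.    1.19  0.42] shift [ 0.01 -0.03  0.05] dyaw rotz -0.2920588902253698 F [2.8 1.1 0.3] 25.659334848169237 0.46906525461347753
```

Call:
arm_command(series=[0.02,0.04,0.1,0,0,0,0.6,0.02,0.04,0.2,0,0,0,0.6,0.02,0.04,0.2,0,0,0,0.6])

```text
time: 15.77
eef_pos: [0.5074, 0.0484, 0.199]
tcp_rot: [0.867, 0.498, -0.001, -0.0]
contact_force: [-1.2, 0.2, 6.8]
opening: 0.468
finger_force: 26.2
```

```bash
python3 mv.py .507 .0487 .199 60
```

```text
t 15.77 pos [0.5074 0.0484 0.199 ] yaw 59.7 q [-0.1  -0.05  2.01 -0.    1.19  0.42] shift [ 0.01 -0.05  0.  ] dyaw rotz -0.27580708619986183 F [-1.2  0.2  6.8] 26.245706024346873 0.46756143434944136
```

Vertical contact is 6.8 N at the expected height of 0.199. I'll open and retreat.

Call:
arm_command(series=[0,0,-0.1,0,0,0,0.45,0,0,-0.1,0,0,0,0.3,0,0,-0.1,0,0,0,0.15,0,0,-0.1,0,0,0,0,0,0,-0.1,0,0,0,0,0,0,-2,0,0,0,0,0,0,-6,0,0,0,0,0,0,-10,0,0,0,0,0,0,-10,0,0,0,0,0,0,-10,0,0,0,0])

```text
time: 16.6
eef_pos: [0.5091, 0.0482, 0.3011]
tcp_rot: [0.867, 0.498, 0.003, 0.002]
contact_force: [-0.3, 0.7, -0.4]
opening: 0.998
finger_force: 0.0
```

Run:
```python
from h import *
from plant import vision
im,c,st=wrist();cv2.imwrite("pics/w9.png",im);print(st["eef_pos"],st["opening"])
A=(.507,.0487)
for z in (.19,.214): print(z,"ctr",proj(c,(*A,z)),"r",[proj(c,(A[0]+r*np.cos(np.radians(59.7+o)),A[1]+r*np.sin(np.radians(59.7+o)),z)).round(1) for r,o in ((.0205,0),(.0205,180),(.0205,-90),(.0205,90))])
g=cv2.cvtColor(im,cv2.COLOR_BGR2GRAY)
u,v=proj(c,(*A,.214)).astype(int)
print("row",v,g[v,u-50:u+51:2]);print("col",u,g[v-60:v+61:2,u])
# scene check: ring px and cap px
s=vision.read_camera("scene");cs=cam(s);cv2.imwrite("pics/scene9.png",s["color"])
gs=cv2.cvtColor(s["color"],cv2.COLOR_BGR2GRAY);a,b=proj(cs,(*A,.202)).astype(int)
print("pred captop",proj(cs,(*A,.214)),"ringtop",proj(cs,(*A,.19)));
for r in range(b-10,b+18,2): print(r,gs[r,a-12:a+13:2])
```

```text
[0.50911549 0.04821151 0.30113133] 0.9976495385423475
0.19 ctr [313.08166853 192.46586612] r [array([313.1, 166.1]), array([313.1, 217.6]), array([340. , 192.4]), array([286.1, 192.5])]
0.214 ctr [313.11103456 202.66630659] r [array([313.1, 174. ]), array([313.1, 229.9]), array([342.6, 202.6]), array([283.6, 202.7])]
row 202 [130 138 133 125 113 112 124 117 119 121  69  39  35  36  31  35  32  34
  30  26  33  38  36  25  30  34  28  30  27  28  23  28  28  22  30  22
  28  24  22 106  47  19  26  29  25  21  23  24  29  31  44]
col 313 [ 18  21  27  26  27  18  22  76 114 144 154 157 158 132  25  31  19  25
  21  31  32  28  27  27  27  32  34  34  28  34  34  30  28  34  31  35
  38  33  35  27  34  37  37  34  59 134 133 123 113 125 122 109 121 134
 134 127 120 117 126 128 140]
pred captop [312.62690331 181.85414236] ringtop [312.81006403 188.72251214]
175 [170 160 167 174 169 171 171 167 167 168 168 166 165]
177 [162 161 169 171 172 165 154 153 158 168 168 166 169]
179 [163 163 161 167 125  62  24  25  42  95 148 169 173]
181 [168 165 161 109  28  13  13  15  16  16  83 169 176]
183 [185 174 163  74  13  11  16  13  16  14  65 165 171]
185 [195 195 175  81  13  11  12  15  14  14  60 161 154]
187 [199 196 189 104  11  10  11  18  10  10  52 170 140]
189 [198 193 187  93   3   6   8   9   8   5  60 184 146]
191 [194 192 184 102  29   3   8   9   5  31 139 185 149]
193 [193 195 188 133 114  81  50  43  84 150 200 152 147]
195 [195 196 190 126 129 142 148 149 162 161 146 118 151]
197 [194 187 173 108 114 124 129 133 127 123 114  88 144]
199 [176 162 135  40  76 110 115 128 117 111  84  29 131]
201 [164 135  60   8   8  27  51  65  54  34  11  16 103]
```

The cap's edges are at columns 283–341 and its near edge is at row 230, all within 1 px or so of a seated cap's predicted 284, 343 and 230. The scene view shows it resting on the ring. Handing in.

```bash
python3 -c "
from plant import ctrl;print(ctrl.sign_off())"
```

```text
the job is handed in; nothing more can be done
None
```

I handed the job in at about 17 s; no verdict came back. By my camera checks, the ring dropped into its first thread start and ran to its stop with the index at zero, and the small black cap sits level on it. I viewed 11 pictures, one over the limit of 10.

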